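# Clear the saw table into the sorting trays

## Task

Sort the loose things on the saw table into the trays: both markers go into the green tray, the steel hex nut and the brass thumb nut into the yellow tray, and the wooden offcut into the white tray. Everything should end up lying flat on the floor of its tray, with nothing lying on top of anything else, and the white strip and the sanding block should stay where they are.

Things in the scene. Friction and masses are not known exactly. Their poses are not given: they have to be found in the camera images.
- marker_blue: Blue marker pen with a black cap, 130 mm long, 12 mm wide and 14 mm high, 14 g, lying down. Origin at the middle of its length, on its underside; its long axis is y, z is up. Grasp across the barrel.
- marker_red: Red marker pen with a black cap, 130 mm long, 12 mm wide and 14 mm high, 14 g, lying down. Origin at the middle of its length, on its underside; its long axis is y, z is up. Grasp across the barrel.
- hex_nut: Steel hexagon nut lying flat, 25 mm across the flats, 28 mm across the corners, 11 mm high, 35 g. Origin at the centre of its underside, z up; two of its flats face along +x and -x.
- thumb_nut: Round brass thumb nut with a knurled rim, lying flat, 25 mm diameter for the lower 9 mm, then a collar of 18 mm diameter up to 14 mm high, 30 g. Origin at the centre of its underside, z up.
- offcut: Rectangular block of wood, an offcut, 45 mm (x) by 85 mm (y) by 18 mm (z), 43 g, lying flat. Origin at the centre of its underside.
- tray_green: Green shallow tray, the longest one, for the markers. Inside 116 mm along its x and 152 mm along its y: a marker fits only along y, and both fit side by side. Fixed to the table, open on top, 18 mm high over all; walls and floor 3 mm thick. Origin under the centre of its floor, at table height; z up; x and y run along its sides. A small label holder sits on its -x side. 
- tray_yellow: Yellow shallow tray, the smallest one, for the two nuts. Inside 90 mm along its x and 104 mm along its y. Fixed to the table, open on top, 18 mm high over all; walls and floor 3 mm thick. Origin under the centre of its floor, at table height; z up; x and y run along its sides. A small label holder sits on its -x side. 
- tray_white: White shallow tray for the offcut. Inside 106 mm along its x and 110 mm along its y. Fixed to the table, open on top, 18 mm high over all; walls and floor 3 mm thick. Origin under the centre of its floor, at table height; z up; x and y run along its sides. A small label holder sits on its -x side. 
- strip: White rectangular setting strip lying flat between the robot and the things to sort, 170 mm long (its y) by 20 mm by 8 mm. Origin at its middle, on the underside. Not to be moved.
- sanding_block: Wooden sanding block, darker and larger than the offcut, 60 mm (x) by 110 mm (y) by 32 mm high, close to the robot on its left. Origin at the centre of its underside. Not to be moved.

How it is judged:
At the end, for the whole second after the job is handed in: Markers level (within 4 degrees) in the green tray, both nuts flat (tilt under 0.1 rad) in the yellow one, the offcut flat in the white one, each on the tray floor, either face up, slower than 20 mm/s; white strip and sanding block within 15 mm of their start (x of marker_blue in the frame of tray_green between -0.055 and 0.055 m and y of marker_blue in the frame of tray_green between -0.022 and 0.022 m and z of marker_blue in the frame of tray_green between -0.002 and 0.0165 m and angle between marker_blue's own y axis and vertical between 1.5 and 1.64 rad and linear speed of each of marker_blue, marker_red, hex_nut, thumb_nut, offcut below 0.02 m/s and x of marker_red in the frame of tray_green between -0.055 and 0.055 m and y of marker_red in the frame of tray_green between -0.022 and 0.022 m and z of marker_red in the frame of tray_green between -0.002 and 0.0165 m and angle between marker_red's own y axis and vertical between 1.5 and 1.64 rad and x of hex_nut in the frame of tray_yellow between -0.038 and 0.038 m and y of hex_nut in the frame of tray_yellow between -0.045 and 0.045 m and z of each of hex_nut, thumb_nut in the frame of tray_yellow above -0.002 m and ((angle between hex_nut's own z axis and vertical below 0.1 rad and z of hex_nut in the frame of tray_yellow below 0.008 m) or (angle between hex_nut's own z axis and vertical above 3.04 rad and z of hex_nut in the frame of tray_yellow below 0.0195 m)) and x of thumb_nut in the frame of tray_yellow between -0.038 and 0.038 m and y of thumb_nut in the frame of tray_yellow between -0.045 and 0.045 m and ((angle between thumb_nut's own z axis and vertical below 0.1 rad and z of thumb_nut in the frame of tray_yellow below 0.008 m) or (angle between thumb_nut's own z axis and vertical above 3.04 rad and z of thumb_nut in the frame of tray_yellow below 0.0195 m)) and x of offcut in the frame of tray_white between -0.036 and 0.036 m and y of offcut in the frame of tray_white between -0.036 and 0.036 m and z of offcut in the frame of tray_white above -0.002 m and ((angle between offcut's own z axis and vertical below 0.1 rad and z of offcut in the frame of tray_white below 0.008 m) or (angle between offcut's own z axis and vertical above 3.04 rad and z of offcut in the frame of tray_white below 0.0235 m)) and distance of each of strip, sanding_block from where it was at the start of the episode below 0.015 m); the robot touches nothing.
It fails at once if the white strip is moved more than 15 mm (distance of strip from where it was at the start of the episode above 0.015 m).
It fails at once if the sanding block is moved more than 15 mm (distance of sanding_block from where it was at the start of the episode above 0.015 m).
It also fails if it takes over 102 s, if anything falls off the work surface, if the arm or the gripper's body presses on something with over 40 N, if the wrist force passes 120 N, or if a joint passes its speed limit or range.

## Robot

A 6-joint arm with a two-finger parallel gripper is mounted at the origin on the work surface; the furniture and walls round the work are solid. World frame = base frame: x ahead of the robot, y to its left, z up, the work surface at z = 0. Lengths are in m, angles in rad, forces in N, time in s.
With the tool pointing down it reaches from about 0.325 to 0.875 m from the base axis. Payload 4.4 kg.
Tool frame: the origin (TCP) lies at the very end of the fingers, on their centre line; the grasp point (between the pads) lies 19 mm behind it; z points along the fingers, y is the line along which they close (so a half turn about z gives the same grasp; the last joint's range is limited). The gripper opens to 85 mm and grips with 20 to 120 N. Pads are 22 mm wide; open, the fingers measure 114 mm over their backs; the gripper's body (76 mm by 85 mm) begins 54 mm behind the grasp point. The pads swing forward as they close: fully open they stand 13 mm farther back than shut.
Start: joints at [1.137, 0.207, 1.542, -0, 1.393, -0.15], TCP at [0.16, 0.552, 0.21] pointing down, gripper open.
Joint ranges: [-2.73, 2.73], [-0.86, 2.22], [0.23, 2.46], [-1.11, 4.25], [0.08, 2.63], [-2.82, 2.82]. Speed limits (rad/s): [2.79, 2.79, 3.14, 3.14, 3.14, 3.14].

## Interface

Orientations are given as a unit quaternion [x, y, z, w].
In Python, from cell import env gives the robot as it stands. The module is installed in compiled form; this text tells all that it offers.
- The arm moves only by the tool servo_tool, never from a script. Its argument "commands" is a list of rows, each a list of 7 numbers: the shift along the world's x, y, z in units of 0.25 m (1.0 is 0.25 m), then the turn, a rotation vector about the world's x, y, z in units of 90 degrees (1.0 is 90 degrees), then the closure, from -1 (fully open) to 1 (shut). In form: [[x, y, z, rx, ry, rz, claw], ...]. A call has 1 to 5 rows; each row shifts and turns the commanded pose from where the row before left it; what a row does not reach is not made up. A row lasts 1/10 s, in which the tool goes at most 50 mm and 8.59 degrees, less where a joint would pass 70% of its speed; a pose out of reach is approached as far as the arm can. A call with a number of a shift or a turn outside -1 to 1 is refused whole. A call with a gripper value outside its range is refused whole. The fingers move at their own pace and stop on an object; "squeeze" is the grip in N (left out, the last holds). Time passes only in rows, so rows that do not move let the fingers close. It gives the time, the measured TCP pose, the force, the opening and the grip force at its end, in the units of the state.
- env.state(): the state, without advancing time (a new reading comes with each control period).
- env.camera(name): name is "side" or "top"; returns the picture (400x640x3 uint8, red, green, blue); there is no depth.
- env.camera_info(name): a dict with "fx", "fy", "cx", "cy" (pixels), "position" and "orientation" of the camera in the world. Camera axes: x right, y up, looking along -z (the intrinsics and any distortion apply to the point x, -y, -z); pixel columns grow to the right and rows downward; lengths in m; the calibration is good to about 2 mm. A picture is of the moment at which its call begins. camera_info takes no time and is no camera call.
- env.finish_job(): hands the job in; it is judged then, once.
Trained networks look in the newest picture that a camera, given by its name, has taken for a name from the list of things; names that differ only in an ending like _2 or _b are one class to them, and where a whole thing is asked for, a point or a joint stands for the part that bears it (a point fixed in the world has none). Each returns a list of dicts, best first, with "confidence" (0 to 1); they miss things now and then, are a little off and sometimes report something else, mostly with a low value. They report only what shows in the picture. A call takes as long as a camera call.
- env.trace(thing, camera): "mask" (400x640 bool, what is visible of it) and "point" ([column, row] in pixels, amid what is visible of it).
The state is a dict: "t": time; "qpos": joint angles; "qd": joint speeds; "effort": joint torques, N m; "tcp_pos": TCP position; "eef_rot": TCP orientation; "contact_force": force on the tool from outside, world axes, zero at the start; "moment": the same for the moment, N m; "gripper_width": finger opening in m; "gripper_force": force on a finger pad.
Only numpy, scipy, OpenCV 4.12 (cv2) and the standard library are available. Lean on these libraries where they do the work, as an engineer would, in place of code of your own. Each camera call takes 0.05 s, during which the arm holds its last target. There are 200 camera calls.

## Working session

There is one attempt and no reset: what is moved stays moved. The work goes in short steps, Python scripts to look and compute and a tool call to move; the robot and the scene stay as the last step left them, time stands still between calls to the robot, and variables do not carry over. Pictures are saved under pics/ and viewed, at most 14 in all, crops included, and the job is handed in when it is done.

Besides the shell and the picture viewer there is one more tool, called after ">>>" as name(argument=value, ...), one argument or row to a line, values as JSON. servo_tool: Moves the arm, as the interface text tells. Shifts and turns lie within -1 to 1; 1 stands for 0.25 m of shift or 90 degrees of turn. Its arguments: {"type":"object","properties":{"commands":{"type":"array"},"squeeze":{"type":"number"}},"required":["commands"]}

```bash
mkdir -p pics; cat > h.py <<'E'
import numpy as np, cv2
from cell import env
from scipy.spatial.transform import Rotation as R
def ray(cam,pts):
    i=env.camera_info(cam); p=np.atleast_2d(np.array(pts,float))
    K=np.array([[i['fx'],0,i['cx']],[0,i['fy'],i['cy']],[0,0,1]])
    d=np.array(i.get('distortion',np.zeros(5)),float).ravel()
    u=cv2.undistortPoints(p[:,None],K,d)[:,0]
    v=np.c_[u[:,0],-u[:,1],-np.ones(len(u))]
    return np.array(i['position']),R.from_quat(i['orientation']).apply(v)
def topl(cam,pts,z):
    o,d=ray(cam,pts); return o+d*((z-o[2])/d[:,2])[:,None]
def find(name,cam,z):
    r=env.trace(name,cam)
    out=[]
    for q in r[:3]:
        c=max(cv2.findContours(q['mask'].astype(np.uint8),0,2)[0],key=cv2.contourArea)[:,0]
        w=topl(cam,c,z)[:,:2]
        (cx,cy),(a,b),an=cv2.minAreaRect((w*1000).astype(np.float32))
        out.append((round(q['confidence'],2),np.round(q['point']).tolist(),[round(cx),round(cy)],[round(a),round(b)],round(an,1)))
    return out
def pic(cam,f,crop=None,s=1):
    im=env.camera(cam)[:,:,::-1]
    if crop: im=im[crop[1]:crop[3],crop[0]:crop[2]]
    cv2.imwrite('pics/'+f,cv2.resize(np.ascontiguousarray(im),None,fx=s,fy=s))
E
python3 - <<'E'
from h import *
for c in('top','side'): print(c,env.camera_info(c)); pic(c,c+'0.png')
H=dict(marker_blue=.007,marker_red=.007,hex_nut=.011,thumb_nut=.009,offcut=.018,tray_green=.018,tray_yellow=.018,tray_white=.018,strip=.008,sanding_block=.032)
for k,z in H.items(): print(k,find(k,'top',z))
print(env.state())
E
```

```text
top {'fx': 386.8555860807718, 'fy': 386.8555860807718, 'cx': 318.8690934458458, 'cy': 200.3419472241417, 'position': array([0.34579149, 0.10255345, 0.99243892]), 'orientation': array([-0.04907607,  0.03566503,  0.71006429, -0.70151853])}
side {'fx': 420.0404818537447, 'fy': 420.0404818537447, 'cx': 320.0559377222626, 'cy': 199.95142719237037, 'position': array([ 0.49873965, -0.61816425,  0.58398473]), 'orientation': array([0.45577567, 0.01338022, 0.02598103, 0.8896148 ])}
marker_blue [(0.5, [370.0, 198.0], [463, -8], [12, 128], 3.4), (0.42, [391.0, 135.0], [623, -69], [126, 122], 77.8)]
marker_red [(0.6, [423.0, 200.0], [465, -139], [127, 12], 74.9)]
hex_nut [(0.61, [275.0, 210.0], [431, 232], [24, 26], 62.9), (0.44, [228.0, 226.0], [402, 349], [89, 45], 74.3)]
thumb_nut [(0.16, [417.0, 198.0], [467, -136], [128, 19], 77.3)]
offcut [(0.92, [228.0, 225.0], [400, 348], [88, 43], 74.8)]
tray_green [(0.73, [308.0, 137.0], [627, 143], [162, 128], 81.7)]
tray_yellow [(0.57, [238.0, 151.0], [601, 327], [116, 103], 77.8)]
tray_white [(0.87, [395.0, 140.0], [620, -67], [119, 118], 77.5), (0.6
[... 214 characters left out ...]
 63], 83.5)]
{'t': 0.6, 'qpos': array([ 1.13750865e+00,  2.06558204e-01,  1.54145879e+00,  1.33663138e-05,
        1.39351164e+00, -1.50462147e-01]), 'qd': array([-0.00056342, -0.00085123,  0.00045823,  0.00106144,  0.00049217,
       -0.00011959]), 'effort': array([-3.20371209e-04, -3.82787991e+01, -2.91788882e+01, -1.62592428e-04,
        1.27330954e-03, -9.87237428e-06]), 'tcp_pos': array([0.16046058, 0.5521807 , 0.21052501]), 'eef_rot': array([1.40943083e-01, 9.90017700e-01, 3.25464425e-05, 2.90980809e-06]), 'contact_force': array([-0.52275874,  0.42276179, -0.00826586]), 'moment': array([-0.02304101,  0.04956252,  0.00512911]), 'gripper_force': 0.0, 'gripper_width': 0.08531977544630345}
```

View pics/top0.png

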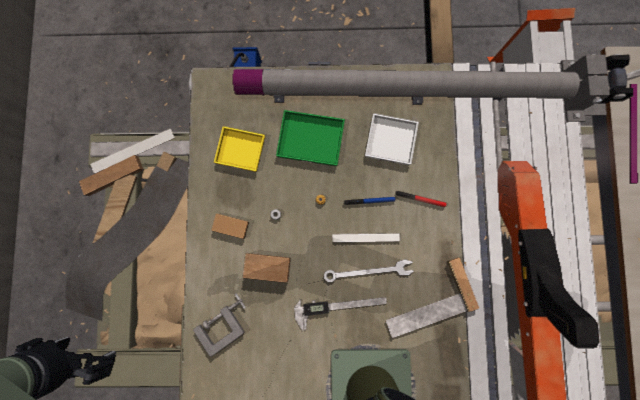

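View pics/side0.png

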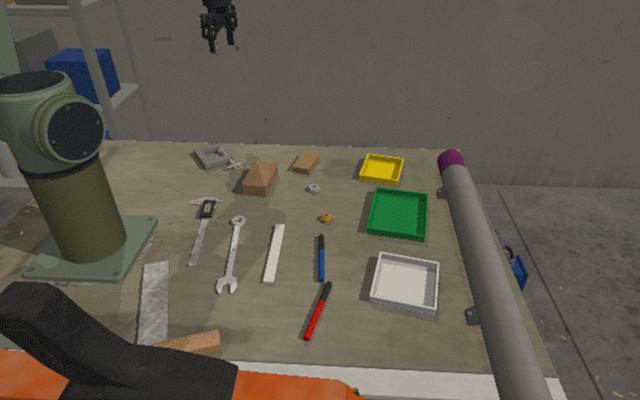

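The top picture shows the trays at (240,149), (311,138) and (391,139). The offcut is at (230,226), the hex nut at (276,214) and the thumb nut at (320,199), which the network missed. The markers lie end to end from (345,203) to (446,206). I'll cross-check these positions with the side camera and find the pipe's height.

```bash
python3 - <<'E'
from h import *
H=dict(marker_blue=.007,marker_red=.007,hex_nut=.011,thumb_nut=.009,offcut=.018,tray_green=.018,tray_yellow=.018,tray_white=.018)
env.camera('side')
for k,z in H.items(): print(k,find(k,'side',z)[:2])
im=cv2.cvtColor(env.camera('top'),cv2.COLOR_RGB2HSV)
def seg(lo,hi,box,z,cam='top',im=im):
    m=cv2.inRange(im,np.array(lo),np.array(hi)); b=np.zeros_like(m); b[box[1]:box[3],box[0]:box[2]]=1; m=m*b
    c=max(cv2.findContours(m,0,1)[0],key=cv2.contourArea)[:,0]
    r=cv2.minAreaRect((topl(cam,c,z)[:,:2]*1000).astype(np.float32)); return [np.round(x,1) for x in r], c.mean(0)
print('thumb',seg((8,120,80),(30,255,255),(305,185,335,212),.007))
print('green',seg((50,120,30),(85,255,255),(260,90,360,180),.018))
print('yellow',seg((20,150,80),(35,255,255),(200,110,275,180),.018))
print('white',seg((0,0,165),(180,50,255),(355,100,430,180),.018))
# pipe: purple end triangulation
a,d=ray('top',[[248,82]]);b,e=ray('side',[[455,165]])
s=np.linalg.lstsq(np.c_[d[0],-e[0]],b-a,rcond=None)[0]; print('pipe',a+s[0]*d[0],b+s[1]*e[0])
im=env.camera('top')[:,:,::-1]
cv2.imwrite('pics/crop.png',cv2.resize(np.ascontiguousarray(im[100:250,200:460]),None,fx=3,fy=3,interpolation=2))
E
```

```text
marker_blue [(0.64, [320.0, 257.0], [465, -6], [11, 132], 2.0)]
marker_red [(0.94, [317.0, 309.0], [468, -138], [137, 15], 75.7)]
hex_nut [(0.56, [314.0, 186.0], [433, 228], [27, 39], 3.5)]
thumb_nut [(0.45, [326.0, 218.0], [469, 115], [29, 29], 41.6), (0.18, [263.0, 178.0], [297, 268], [158, 77], 84.0)]
offcut [(0.64, [303.0, 161.0], [406, 337], [120, 58], 76.2), (0.25, [312.0, 188.0], [434, 217], [27, 39], 3.5)]
tray_green [(0.7, [397.0, 211.0], [630, 134], [181, 125], 80.2)]
tray_yellow [(0.61, [401.0, 210.0], [629, 133], [184, 126], 80.2), (0.59, [381.0, 172.0], [601, 315], [141, 101], 76.7)]
tray_white [(0.75, [407.0, 283.0], [622, -73], [136, 117], 77.0), (0.53, [274.0, 259.0], [374, -12], [21, 172], 0.2)]
thumb ([array([466.8, 116.4]), array([23.1, 23.3]), np.float64(89.2)], array([320.38461538, 199.07692308]))
green ([array([627.7, 141.7]), array([159.5, 125.6]), np.float64(80.2)], array([310.33173077, 137.52403846]))
yellow ([array([601.7, 325.7]), array([115.4, 100.5]), np.float64(77.3)], array([239.01948052, 148.50649351]))
white ([array([622., -69.]), array([119.5, 113.6]), np.float64(77.9)], array([391.81976744, 138.48255814]))
pipe [0.77149999 0.30000069 0.03931987] [0.78149662 0.29948667 0.04367836]
```

View pics/crop.png

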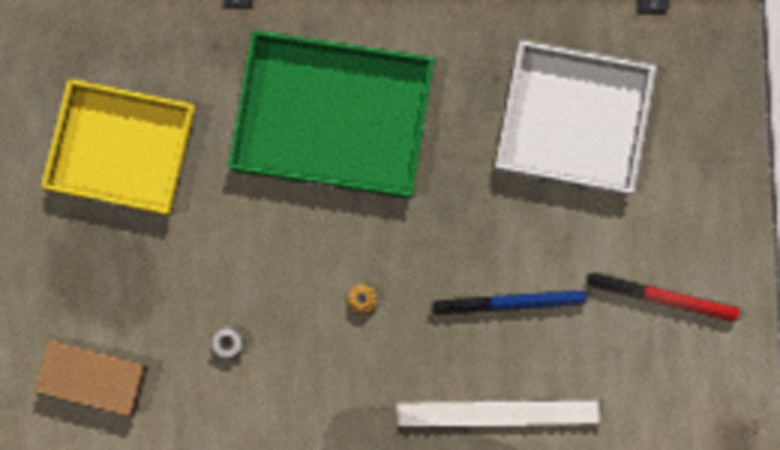

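Detections agree: the trays' y axes lie at about 80.5° (green), 77.5° (yellow) and 77.8° (white). The offcut is at (400,347), long axis at 75°. I'll go to the offcut first.

>>> servo_tool(
  commands=[
    [0.096,-0.082,-0.044,0,0,-0.095,-1],
    [0.096,-0.082,-0.044,0,0,-0.095,-1],
    [0.096,-0.082,-0.044,0,0,-0.095,-1],
    [0.096,-0.082,-0.044,0,0,-0.095,-1],
    [0.096,-0.082,-0.044,0,0,-0.095,-1],
  ],
  squeeze=30,
)

```text
t: 1.65
tcp_pos: [0.2813, 0.4489, 0.1552]
eef_rot: [0.495, 0.869, 0.0, 0.0]
contact_force: [-0.0, 0.7, -0.9]
gripper_width: 0.0857
gripper_force: 0.0
```

>>> servo_tool(
  commands=[
    [0.096,-0.082,-0.044,0,0,-0.095,-1],
    [0.096,-0.082,-0.044,0,0,-0.095,-1],
    [0.096,-0.082,-0.044,0,0,-0.095,-1],
    [0.096,-0.082,-0.044,0,0,-0.095,-1],
    [0.096,-0.082,-0.044,0,0,-0.037,-1],
  ],
)

```text
t: 2.15
tcp_pos: [0.4015, 0.3463, 0.1003]
eef_rot: [0.747, 0.665, 0.0, 0.0]
contact_force: [0.6, 0.9, -0.4]
gripper_width: 0.0857
gripper_force: 0.0
```

>>> servo_tool(
  commands=[
    [0,0,0,0,0,0,-0.4],
    [0,0,0,0,0,0,-0.4],
    [0,0,0,0,0,0,-0.4],
  ],
)

```text
t: 2.45
tcp_pos: [0.4001, 0.3478, 0.1009]
eef_rot: [0.746, 0.666, 0.0, -0.0]
contact_force: [0.6, 0.2, -0.2]
gripper_width: 0.0594
gripper_force: 0.0
```

>>> servo_tool(
  commands=[
    [0,0,-0.14,0,0,-0.093,-0.4],
    [0,0,-0.14,0,0,0,-0.4],
    [0,0,-0.08,0,0,0,-0.4],
    [0,0,-0.034,0,0,0,-0.4],
    [0,0,0,0,0,0,-0.4],
  ],
)

```text
t: 2.95
tcp_pos: [0.3991, 0.3474, 0.0013]
eef_rot: [0.792, 0.61, -0.001, -0.0]
contact_force: [0.2, -0.1, -0.9]
gripper_width: 0.0597
gripper_force: 0.0
```

>>> servo_tool(
  commands=[
    [0,0,0,0,0,0,0.2],
    [0,0,0,0,0,0,0.2],
    [0,0,0,0,0,0,0.2],
    [0,0,0,0,0,0,0.2],
    [0,0,0,0,0,0,0.2],
  ],
)

```text
t: 3.45
tcp_pos: [0.4008, 0.3473, 0.0025]
eef_rot: [0.793, 0.61, 0.0, 0.0]
contact_force: [-0.9, 0.6, 0.3]
gripper_width: 0.0339
gripper_force: 0.0
```

```bash
python3 - <<'E'
from h import *
pic('side','s1.png',(230,90,430,240),3.5)
pic('top','t1.png'); print(find('offcut','top',.018))
E
```

```text
[(0.82, [238.0, 227.0], [395, 326], [41, 44], 75.4)]
```

View pics/s1.png

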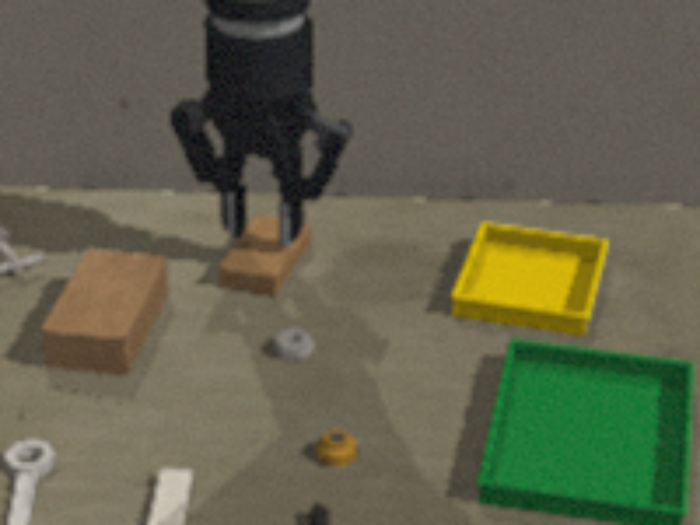

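```bash
cat >> h.py <<'E'
def proj(cam,P):
    i=env.camera_info(cam); q=R.from_quat(i['orientation']).inv().apply(np.atleast_2d(P)-i['position'])
    return np.c_[i['cx']+i['fx']*q[:,0]/-q[:,2], i['cy']-i['fy']*q[:,1]/-q[:,2]]
E
python3 - <<'E'
from h import *
s=env.state(); p=s['tcp_pos']; y=R.from_quat(s['eef_rot']).apply([0,1,0]); print(p,y,s['gripper_width'])
for z in (0,.005,.01,.02,.03):
    for k in(-1,1):
        q=p+k*.017*y; q[2]=z; print(z,k,(proj('side',q)[0]-[230,90])*3.5, proj('top',q)[0].round())
c=np.array([.4,.347,0]); a=np.radians(75); u=np.array([np.cos(a),np.sin(a),0]);v=np.array([u[1],-u[0],0])
for z in(0,.018): print('block',z,[((proj('side',c+i*.0425*u+j*.0225*v+[0,0,z])[0]-[230,90])*3.5).round().tolist() for i,j in((-1,-1),(-1,1),(1,1),(1,-1))])
E
```

```text
[0.40049938 0.3471309  0.00207585] [ 9.66558628e-01 -2.56445732e-01  7.16095920e-05] 0.03393099052738776
0 -1 [240.20661301 260.93917653] [229. 233.]
0 1 [281.88890982 268.10442274] [233. 220.]
0.005 -1 [240.01185679 255.33592202] [229. 233.]
0.005 1 [281.80129194 262.47671892] [233. 220.]
0.01 -1 [239.81609052 249.70360771] [228. 233.]
0.01 1 [281.71321615 256.81960331] [232. 220.]
0.02 -1 [239.42149622 238.35089074] [227. 233.]
0.02 1 [281.53567638 245.41620953] [231. 220.]
0.03 -1 [239.02276611 226.87918386] [226. 233.]
0.03 1 [281.35626128 233.89236266] [230. 219.]
block 0 [[213.0, 288.0], [269.0, 298.0], [306.0, 243.0], [252.0, 234.0]]
block 0.018 [[212.0, 267.0], [269.0, 277.0], [306.0, 223.0], [251.0, 214.0]]
```

View pics/t1.png

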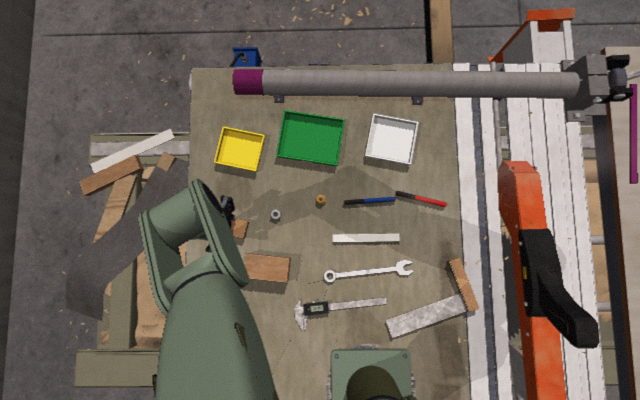

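```bash
python3 - <<'E'
from h import *
pic('side','s2.png',(280,130,340,180),10)
E
```

```text
(no output)
```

View pics/s2.png

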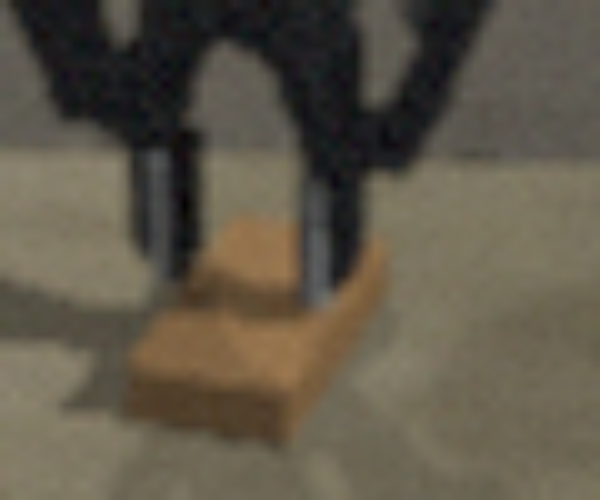

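>>> servo_tool(
  commands=[
    [0,0,0.12,0,0,0,-0.4],
    [0,0,0,0,0,0,-0.4],
    [0,0,0,0,0,0,-0.4],
    [0,0,-0.1,0,0,0,-0.4],
    [0,0,-0.02,0,0,0,-0.4],
  ],
)

```text
t: 4.15
tcp_pos: [0.3978, 0.3455, -0.0009]
eef_rot: [0.793, 0.61, -0.003, -0.0]
contact_force: [-1.0, -0.6, -1.1]
gripper_width: 0.0597
gripper_force: 0.0
```

>>> servo_tool(
  commands=[
    [0,0,-0.012,0,0,0,-0.4],
    [0,0,0,0,0,0,-0.4],
  ],
)

```text
t: 4.35
tcp_pos: [0.3998, 0.3467, -0.0018]
eef_rot: [0.793, 0.61, -0.001, -0.0]
contact_force: [-0.3, 0.2, -0.7]
gripper_width: 0.0597
gripper_force: 0.0
```

>>> servo_tool(
  commands=[
    [0,0,-0.012,0,0,0,-0.4],
    [0,0,0,0,0,0,-0.4],
  ],
)

```text
t: 4.55
tcp_pos: [0.4007, 0.3473, -0.0038]
eef_rot: [0.793, 0.61, 0.0, 0.0]
contact_force: [-0.6, 0.8, -0.1]
gripper_width: 0.0601
gripper_force: 0.0
```

>>> servo_tool(
  commands=[
    [0,0,-0.008,0,0,0,-0.4],
    [0,0,-0.008,0,0,0,-0.4],
    [0,0,0,0,0,0,-0.4],
  ],
)

```text
t: 4.85
tcp_pos: [0.4003, 0.3471, -0.0082]
eef_rot: [0.793, 0.61, -0.0, -0.0]
contact_force: [0.1, 0.4, -0.1]
gripper_width: 0.06
gripper_force: 0.0
```

```bash
python3 - <<'E'
from h import *
pic('side','s3.png',(280,130,340,180),10)
E
```

```text
(no output)
```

View pics/s3.png

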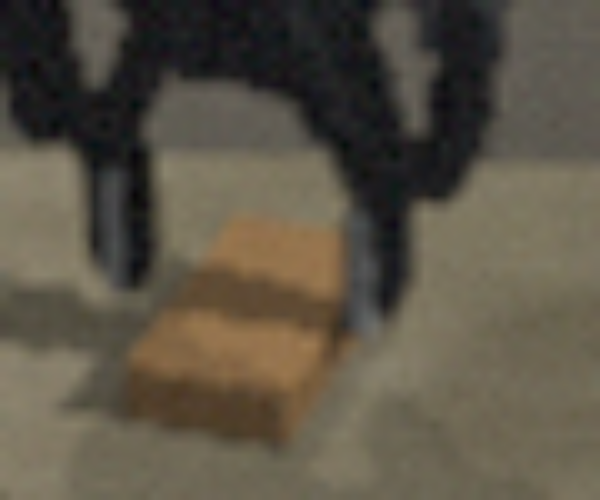

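>>> servo_tool(
  commands=[
    [0,0,-0.012,0,0,0,-0.4],
    [0,0,-0.008,0,0,0,-0.4],
    [0,0,0,0,0,0,-0.4],
  ],
)

```text
t: 5.2
tcp_pos: [0.4001, 0.3469, -0.0135]
eef_rot: [0.793, 0.61, -0.0, -0.0]
contact_force: [0.3, 0.3, -0.9]
gripper_width: 0.0598
gripper_force: 0.0
```

>>> servo_tool(
  commands=[
    [0,0,0,0,0,0,0.1],
    [0,0,0,0,0,0,0.1],
    [0,0,0,0,0,0,0.1],
    [0,0,0,0,0,0,0.1],
  ],
)

```text
t: 5.6
tcp_pos: [0.4007, 0.3473, -0.0129]
eef_rot: [0.793, 0.61, 0.0, 0.0]
contact_force: [-0.3, 1.0, 0.5]
gripper_width: 0.0442
gripper_force: 31.5
```

>>> servo_tool(
  commands=[
    [0,0,0.08,0,0,0,0.1],
    [0,0,0.16,0,0,0,0.1],
    [0,0,0,0,0,0,0.1],
  ],
  squeeze=40,
)

```text
t: 5.9
tcp_pos: [0.4045, 0.3497, 0.052]
eef_rot: [0.793, 0.61, 0.005, 0.001]
contact_force: [0.9, 0.2, 0.2]
gripper_width: 0.0435
gripper_force: 41.1
```

>>> servo_tool(
  commands=[
    [0.0886,-0.166,0,0,0,0.003,0.1],
    [0.0886,-0.166,0,0,0,0.003,0.1],
    [0.0886,-0.166,0,0,0,0.003,0.1],
    [0.0886,-0.166,0,0,0,0.003,0.1],
    [0.0886,-0.166,0,0,0,0.003,0.1],
  ],
)

```text
t: 6.4
tcp_pos: [0.5114, 0.138, 0.0465]
eef_rot: [0.785, 0.619, -0.0, -0.0]
contact_force: [0.8, 1.2, -1.3]
gripper_width: 0.044
gripper_force: 41.1
```

>>> servo_tool(
  commands=[
    [0.0886,-0.166,0,0,0,0.003,0.1],
    [0.0886,-0.166,0,0,0,0.003,0.1],
    [0.0886,-0.166,0,0,0,0.003,0.1],
    [0.0886,-0.166,0,0,0,0.003,0.1],
    [0.0886,-0.166,0,0,0,0.003,0.1],
  ],
)

```text
t: 6.9
tcp_pos: [0.622, -0.0696, 0.0461]
eef_rot: [0.778, 0.628, -0.0, -0.0]
contact_force: [0.6, 0.6, 0.2]
gripper_width: 0.0438
gripper_force: 41.1
```

>>> servo_tool(
  commands=[
    [0,0,0,0,0,0,0.1],
    [0,0,0,0,0,0,0.1],
  ],
)

```text
t: 7.1
tcp_pos: [0.6216, -0.0689, 0.0461]
eef_rot: [0.779, 0.627, -0.0, -0.001]
contact_force: [-0.3, 0.5, -1.1]
gripper_width: 0.0436
gripper_force: 41.2
```

```bash
python3 - <<'E'
from h import *
pic('side','s4.png',(300,120,500,330),2.8)
E
```

```text
(no output)
```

View pics/s4.png

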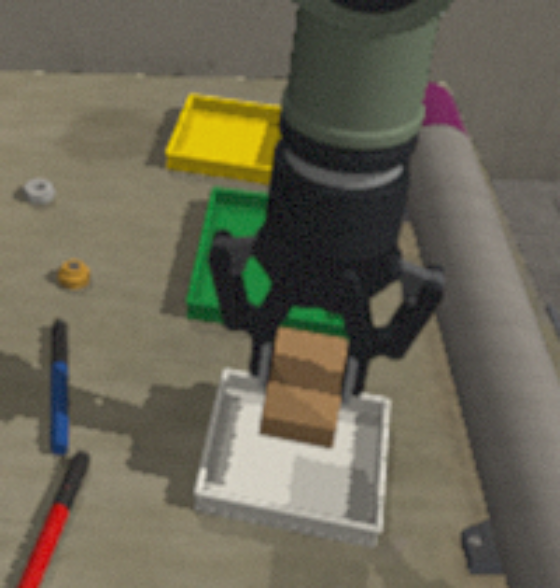

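>>> servo_tool(
  commands=[
    [0,0,-0.1,0,0,0,0.1],
    [0,0,-0.08,0,0,0,0.1],
    [0,0,-0.028,0,0,0,0.1],
    [0,0,-0.01,0,0,0,0.1],
    [0,0,0,0,0,0,0.1],
  ],
)

```text
t: 7.65
tcp_pos: [0.6219, -0.067, -0.0074]
eef_rot: [0.778, 0.629, -0.0, -0.0]
contact_force: [-0.2, -0.3, -0.1]
gripper_width: 0.0436
gripper_force: 41.2
```

>>> servo_tool(
  commands=[
    [0,0,0,0,0,0,-0.3],
    [0,0,0,0,0,0,-0.3],
    [0,0,0,0,0,0,-0.3],
    [0,0,0.12,0,0,0,-0.3],
    [0,0,0.16,0,0,0,-0.3],
  ],
)

```text
t: 8.15
tcp_pos: [0.6194, -0.0674, 0.0606]
eef_rot: [0.778, 0.628, -0.002, -0.003]
contact_force: [0.6, -0.8, 0.7]
gripper_width: 0.0556
gripper_force: 0.0
```

>>> servo_tool(
  commands=[
    [-0.158,0.061,0,0,0,0.0425,0.3],
    [-0.158,0.061,-0.03,0,0,0.0425,0.3],
    [-0.158,0.061,-0.05,0,0,0.0425,0.3],
    [-0.158,0.061,-0.05,0,0,0.0425,0.3],
    [0,0,-0.06,0,0,0,0.3],
  ],
)

```text
t: 8.65
tcp_pos: [0.4555, -0.0042, 0.0129]
eef_rot: [0.687, 0.727, -0.002, -0.004]
contact_force: [0.3, 0.5, -0.3]
gripper_width: 0.0295
gripper_force: 0.0
```

>>> servo_tool(
  commands=[
    [0,0,-0.04,0,0,0,0.3],
    [0,0,-0.02,0,0,0,0.3],
    [0,0,-0.02,0,0,0,0.3],
    [0,0,0,0,0,0,0.3],
  ],
)

```text
t: 9.05
tcp_pos: [0.4651, -0.0073, -0.005]
eef_rot: [0.688, 0.726, 0.0, 0.0]
contact_force: [-0.5, -0.1, -0.8]
gripper_width: 0.0301
gripper_force: 0.0
```

```bash
python3 - <<'E'
from h import *
pic('side','s5.png',(270,190,420,310),5)
E
```

```text
(no output)
```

View pics/s5.png

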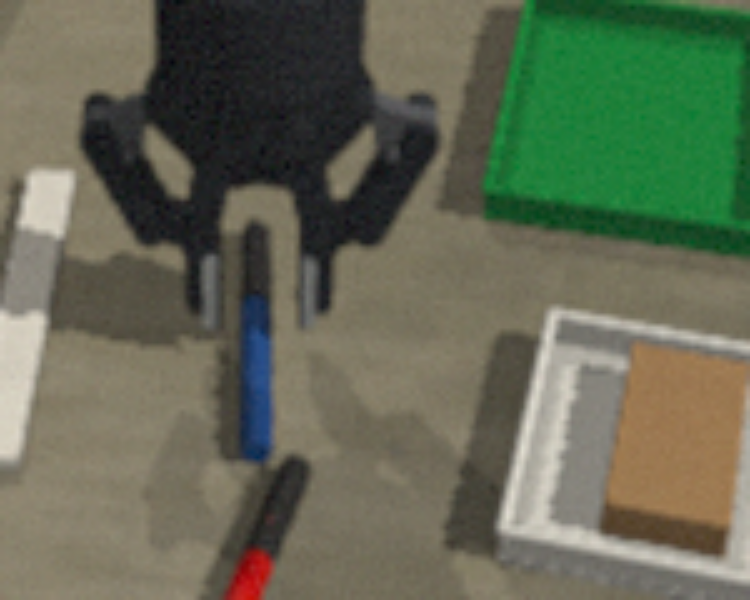

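```bash
python3 - <<'E'
from h import *
for z in (0,.005,.01,.015,.02): print(z,((proj('side',[[.447,-.008,z],[.483,-.006,z]])-[270,190])*5).round(0).tolist())
E
```

```text
0 [[210.0, 341.0], [301.0, 342.0]]
0.005 [[210.0, 332.0], [301.0, 332.0]]
0.01 [[210.0, 323.0], [301.0, 323.0]]
0.015 [[210.0, 314.0], [301.0, 314.0]]
0.02 [[210.0, 304.0], [301.0, 304.0]]
```

>>> servo_tool(
  commands=[
    [0,0,-0.016,0,0,0,0.3],
    [0,0,-0.016,0,0,0,0.3],
    [0,0,0,0,0,0,0.3],
  ],
  squeeze=25,
)

```text
t: 9.4
tcp_pos: [0.4635, -0.0068, -0.0135]
eef_rot: [0.687, 0.726, -0.0, -0.0]
contact_force: [0.0, 0.3, 0.5]
gripper_width: 0.0301
gripper_force: 0.0
```

>>> servo_tool(
  commands=[
    [0,0,0,0,0,0,0.9],
    [0,0,0,0,0,0,0.9],
    [0,0,0,0,0,0,0.9],
    [0,0,0,0,0,0,0.9],
  ],
)

```text
t: 9.8
tcp_pos: [0.464, -0.0068, -0.0129]
eef_rot: [0.687, 0.726, 0.0, 0.0]
contact_force: [-0.5, 0.4, -0.2]
gripper_width: 0.0113
gripper_force: 26.8
```

>>> servo_tool(
  commands=[
    [0,0,0.1,0,0,0,0.9],
    [0,0,0.14,0,0,0,0.9],
    [0,0,0,0,0,0,0.9],
  ],
)

```text
t: 10.1
tcp_pos: [0.4683, -0.0077, 0.0513]
eef_rot: [0.687, 0.726, 0.003, 0.004]
contact_force: [0.6, -0.1, -0.5]
gripper_width: 0.0115
gripper_force: 26.8
```

>>> servo_tool(
  commands=[
    [0.1486,0.1154,0,0,0,-0.028,0.9],
    [0.1486,0.1154,0,0,0,-0.028,0.9],
    [0.1486,0.1154,0,0,0,-0.028,0.9],
    [0.1486,0.1154,0,0,0,-0.028,0.9],
    [0.1486,0.1154,0,0,0,-0.028,0.9],
  ],
)

```text
t: 10.6
tcp_pos: [0.6504, 0.1386, 0.0459]
eef_rot: [0.764, 0.646, -0.001, -0.0]
contact_force: [0.5, -1.0, 0.1]
gripper_width: 0.0112
gripper_force: 26.9
```

>>> servo_tool(
  commands=[
    [0,0,0,0,0,0,0.9],
    [0,0,-0.04,0,0,0,0.9],
    [0,0,0,0,0,0,0.9],
  ],
)

```text
t: 10.9
tcp_pos: [0.6465, 0.1366, 0.0339]
eef_rot: [0.763, 0.646, -0.003, -0.002]
contact_force: [-0.2, -0.0, -0.2]
gripper_width: 0.011
gripper_force: 26.8
```

```bash
python3 - <<'E'
from h import *
pic('side','s6.png',(330,110,510,260),4)
E
```

```text
(no output)
```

View pics/s6.png

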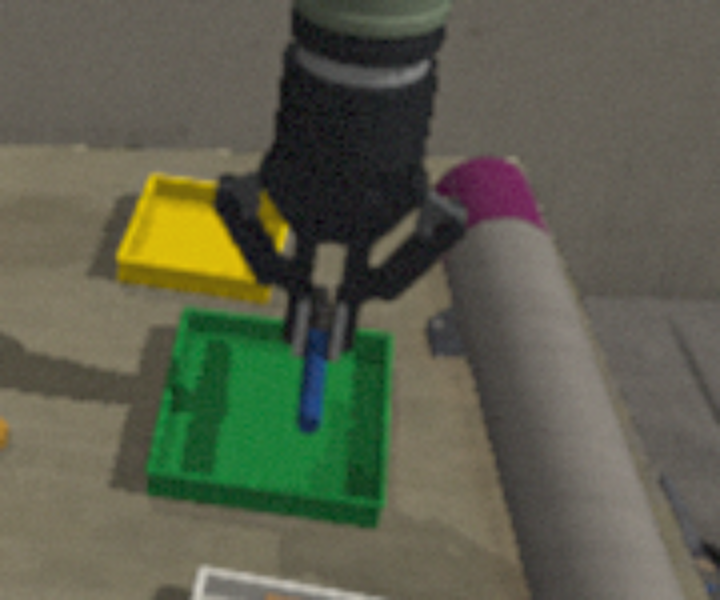

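>>> servo_tool(
  commands=[
    [0,0,-0.1,0,0,0,0.9],
    [0,0,-0.05,0,0,0,0.9],
    [0,0,-0.024,0,0,0,0.9],
    [0,0,-0.01,0,0,0,0.9],
    [0,0,0,0,0,0,0.9],
  ],
)

```text
t: 11.45
tcp_pos: [0.6496, 0.1372, -0.0089]
eef_rot: [0.763, 0.646, -0.0, -0.0]
contact_force: [0.2, 0.3, -0.3]
gripper_width: 0.0113
gripper_force: 26.9
```

>>> servo_tool(
  commands=[
    [0,0,0,0,0,0,0.4],
    [0,0,0,0,0,0,0.4],
    [0,0,0.1,0,0,0,0.4],
    [0,0,0.15,0,0,0,0.3],
    [0,0,0,0,0,0,0.3],
  ],
)

```text
t: 11.95
tcp_pos: [0.6553, 0.138, 0.0608]
eef_rot: [0.763, 0.647, 0.005, 0.004]
contact_force: [0.6, -0.4, -0.0]
gripper_width: 0.0303
gripper_force: 0.0
```

>>> servo_tool(
  commands=[
    [-0.105,-0.1577,0,0,0,-0.0084,0.3],
    [-0.105,-0.1577,0,0,0,-0.0084,0.3],
    [-0.105,-0.1577,0,0,0,-0.0084,0.3],
    [-0.105,-0.1577,0,0,0,-0.0084,0.3],
    [-0.105,-0.1577,0,0,0,-0.0084,0.3],
  ],
)

```text
t: 12.45
tcp_pos: [0.5178, -0.061, 0.054]
eef_rot: [0.784, 0.621, 0.0, 0.001]
contact_force: [0.1, -0.7, -0.2]
gripper_width: 0.03
gripper_force: 0.0
```

>>> servo_tool(
  commands=[
    [-0.105,-0.1577,0,0,0,-0.0084,0.3],
    [-0.105,-0.1577,0,0,0,-0.0084,0.3],
    [0,0,0,0,0,0,0.3],
    [0,0,0,0,0,0,0.3],
  ],
)

```text
t: 12.85
tcp_pos: [0.466, -0.1396, 0.0539]
eef_rot: [0.793, 0.609, 0.0, 0.0]
contact_force: [0.2, 1.3, 0.6]
gripper_width: 0.0302
gripper_force: 0.0
```

>>> servo_tool(
  commands=[
    [0,0,-0.14,0,0,0,0.3],
    [0,0,-0.08,0,0,0,0.3],
    [0,0,-0.03,0,0,0,0.3],
    [0,0,-0.016,0,0,0,0.3],
    [0,0,0,0,0,0,0.3],
  ],
)

```text
t: 13.35
tcp_pos: [0.4667, -0.138, -0.0129]
eef_rot: [0.792, 0.611, 0.0, 0.0]
contact_force: [-0.5, 0.4, 0.4]
gripper_width: 0.0301
gripper_force: 0.0
```

>>> servo_tool(
  commands=[
    [0,0,0,0,0,0,0.9],
    [0,0,0,0,0,0,0.9],
    [0,0,0,0,0,0,0.9],
    [0,0,0,0,0,0,0.9],
  ],
)

```text
t: 13.75
tcp_pos: [0.4672, -0.1389, -0.0119]
eef_rot: [0.792, 0.61, 0.001, 0.001]
contact_force: [0.7, 1.6, 4.3]
gripper_width: 0.0113
gripper_force: 27.0
```

>>> servo_tool(
  commands=[
    [0,0,0.1,0,0,0,0.9],
    [0,0,0.14,0,0,0,0.9],
    [0,0,0,0,0,0,0.9],
  ],
)

```text
t: 14.05
tcp_pos: [0.4697, -0.1406, 0.0513]
eef_rot: [0.792, 0.61, 0.002, 0.004]
contact_force: [0.5, -0.5, 0.2]
gripper_width: 0.0113
gripper_force: 26.5
```

>>> servo_tool(
  commands=[
    [0.0754,0.1625,0,0,0,0.0087,0.9],
    [0.0754,0.1625,0,0,0,0.0087,0.9],
    [0.0754,0.1625,0,0,0,0.0087,0.9],
    [0.0754,0.1625,0,0,0,0.0087,0.9],
    [0.0754,0.1625,0,0,0,0.0087,0.9],
  ],
)

```text
t: 14.55
tcp_pos: [0.56, 0.066, 0.0462]
eef_rot: [0.771, 0.637, -0.001, -0.0]
contact_force: [0.5, -0.8, 0.0]
gripper_width: 0.0112
gripper_force: 26.5
```

>>> servo_tool(
  commands=[
    [0.0754,0.1625,0,0,0,0.0087,0.9],
    [0.0754,0.1625,0,0,0,0.0087,0.9],
    [0,0,0,0,0,0,0.9],
    [0,0,-0.04,0,0,0,0.9],
    [0,0,0,0,0,0,0.9],
  ],
)

```text
t: 15.05
tcp_pos: [0.5952, 0.1446, 0.0342]
eef_rot: [0.762, 0.647, -0.002, -0.001]
contact_force: [-0.2, -0.4, -0.8]
gripper_width: 0.0114
gripper_force: 26.5
```

```bash
python3 - <<'E'
from h import *
pic('side','s7.png',(330,110,510,260),4)
E
```

```text
(no output)
```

View pics/s7.png

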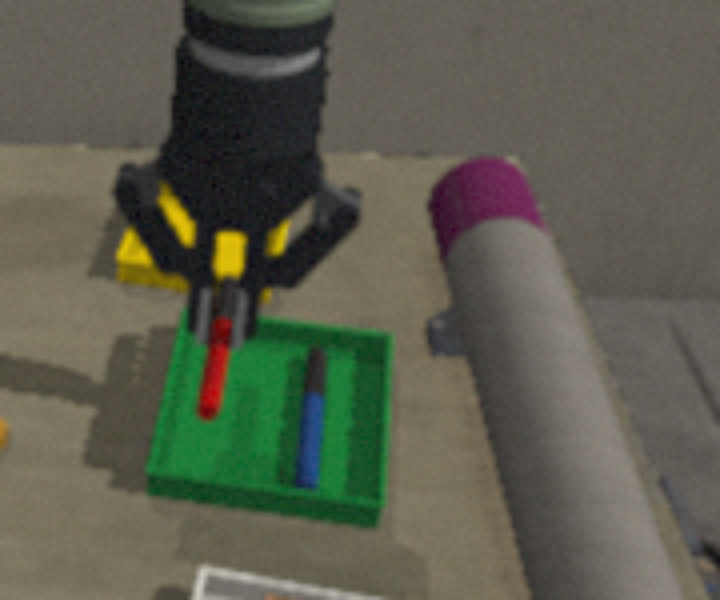

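>>> servo_tool(
  commands=[
    [0,0,-0.1,0,0,0,0.9],
    [0,0,-0.05,0,0,0,0.9],
    [0,0,-0.024,0,0,0,0.9],
    [0,0,-0.01,0,0,0,0.9],
    [0,0,0,0,0,0,0.9],
  ],
)

```text
t: 15.6
tcp_pos: [0.5978, 0.1451, -0.0087]
eef_rot: [0.762, 0.647, -0.0, -0.0]
contact_force: [0.2, 0.6, -0.2]
gripper_width: 0.0111
gripper_force: 26.5
```

>>> servo_tool(
  commands=[
    [0,0,0,0,0,0,0.4],
    [0,0,0,0,0,0,0.4],
    [0,0,0.1,0,0,0,0.4],
    [0,0,0.15,0,0,0,0.3],
    [0,0,0,0,0,0,0.1],
  ],
)

```text
t: 16.1
tcp_pos: [0.6031, 0.1464, 0.0596]
eef_rot: [0.762, 0.648, 0.005, 0.003]
contact_force: [1.2, 0.5, 0.3]
gripper_width: 0.0384
gripper_force: 0.0
```

>>> servo_tool(
  commands=[
    [-0.175,-0.04,0,0,0,0,0.1],
    [-0.175,-0.04,0,0,0,0,0.1],
    [-0.176,-0.04,0,0,0,0,0.1],
    [0,0,0,0,0,0,0.1],
    [0,0,-0.1,0,0,0,0.1],
  ],
)

```text
t: 16.6
tcp_pos: [0.4679, 0.1159, 0.0305]
eef_rot: [0.762, 0.648, 0.003, 0.002]
contact_force: [1.7, 0.7, 0.6]
gripper_width: 0.0381
gripper_force: 0.0
```

>>> servo_tool(
  commands=[
    [0,0,-0.1,0,0,0,0.1],
    [0,0,-0.036,0,0,0,0.1],
    [0,0,-0.02,0,0,0,0.1],
    [0,0,-0.01,0,0,0,0.1],
    [0,0,0,0,0,0,0.1],
  ],
)

```text
t: 17.1
tcp_pos: [0.4672, 0.1159, -0.0126]
eef_rot: [0.762, 0.648, 0.0, 0.0]
contact_force: [0.2, 0.8, 0.2]
gripper_width: 0.0385
gripper_force: 0.0
```

>>> servo_tool(
  commands=[
    [0,0,0,0,0,0,0.7],
    [0,0,0,0,0,0,0.7],
    [0,0,0,0,0,0,0.7],
    [0,0,0,0,0,0,0.7],
  ],
)

```text
t: 17.5
tcp_pos: [0.4673, 0.1161, -0.011]
eef_rot: [0.762, 0.648, 0.001, 0.0]
contact_force: [-4.5, 0.6, 11.2]
gripper_width: 0.019
gripper_force: 23.3
```

The width of 19 mm means the pads closed on the collar, so the tips stand higher than I assumed. I'll release, go lower and regrip.

>>> servo_tool(
  commands=[
    [0,0,0,0,0,0,0.1],
    [0,0,0.02,0,0,0,0.1],
    [0,0,0,0,0,0,0.1],
    [0,0,-0.02,0,0,0,0.1],
    [0,0,-0.012,0,0,0,0.1],
  ],
)

```text
t: 18.0
tcp_pos: [0.4661, 0.1158, -0.0165]
eef_rot: [0.762, 0.648, -0.0, -0.0]
contact_force: [0.8, -0.4, -0.8]
gripper_width: 0.0382
gripper_force: 0.0
```

>>> servo_tool(
  commands=[
    [0,0,-0.01,0,0,0,0.1],
    [0,0,0,0,0,0,0.1],
    [0,0,-0.008,0,0,0,0.1],
    [0,0,0,0,0,0,0.1],
  ],
)

```text
t: 18.4
tcp_pos: [0.4662, 0.1158, -0.0208]
eef_rot: [0.762, 0.648, -0.0, -0.0]
contact_force: [0.5, -0.8, -0.5]
gripper_width: 0.0381
gripper_force: 0.0
```

```bash
python3 - <<'E'
from h import *
pic('side','s8.png',(290,180,360,240),10)
for z in (0,.005,.01,.015): print(z,((proj('side',[[.4483,.119,z],[.4857,.113,z],[.467,.116,z]])-[290,180])*10).round(0).tolist())
E
```

```text
0 [[268.0, 389.0], [434.0, 411.0], [351.0, 400.0]]
0.005 [[268.0, 371.0], [435.0, 394.0], [351.0, 382.0]]
0.01 [[268.0, 353.0], [435.0, 376.0], [351.0, 365.0]]
0.015 [[268.0, 336.0], [436.0, 358.0], [352.0, 347.0]]
```

View pics/s8.png

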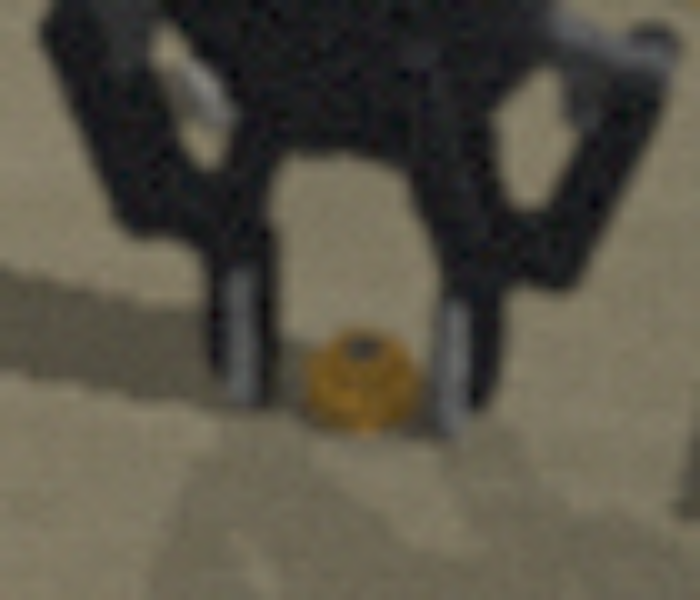

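The tips are now beside the nut, at (245,405) and (450,435) in the crop, close to table level. Closing.

>>> servo_tool(
  commands=[
    [0,0,0,0,0,0,0.6],
    [0,0,0,0,0,0,0.6],
    [0,0,0,0,0,0,0.6],
    [0,0,0,0,0,0,0.6],
  ],
)

```text
t: 18.85
tcp_pos: [0.4666, 0.1158, -0.0203]
eef_rot: [0.762, 0.648, 0.0, 0.0]
contact_force: [-0.6, 0.5, 2.7]
gripper_width: 0.0223
gripper_force: 24.6
```

>>> servo_tool(
  commands=[
    [0,0,0.06,0,0,0,0.6],
    [0,0,0.08,0,0,0,0.6],
    [0,0,0.1,0,0,0,0.6],
    [0,0,0,0,0,0,0.6],
  ],
)

```text
t: 19.25
tcp_pos: [0.4697, 0.1161, 0.0425]
eef_rot: [0.762, 0.648, 0.003, 0.002]
contact_force: [0.5, -0.1, -0.4]
gripper_width: 0.0223
gripper_force: 24.6
```

>>> servo_tool(
  commands=[
    [0.1042,0.1494,0,0,0,-0.007,0.6],
    [0.1042,0.1494,0,0,0,-0.007,0.6],
    [0.1042,0.1494,0,0,0,-0.007,0.6],
    [0.1042,0.1494,0,0,0,-0.007,0.6],
    [0.1042,0.1494,0,0,0,-0.007,0.6],
  ],
)

```text
t: 19.75
tcp_pos: [0.5967, 0.3038, 0.0378]
eef_rot: [0.78, 0.626, -0.001, -0.0]
contact_force: [1.2, -0.6, -1.0]
gripper_width: 0.0224
gripper_force: 24.6
```

>>> servo_tool(
  commands=[
    [0,0,0,0,0,0,0.6],
    [0,0,0,0,0,0,0.6],
  ],
)

```text
t: 19.95
tcp_pos: [0.5957, 0.3029, 0.0375]
eef_rot: [0.779, 0.627, -0.001, -0.0]
contact_force: [-0.4, -0.6, -0.3]
gripper_width: 0.0226
gripper_force: 24.7
```

```bash
python3 - <<'E'
from h import *
env.camera('side')
for r in env.trace('thumb_nut','side')[:2]:
    ys,xs=np.nonzero(r['mask']); print(r['confidence'],r['point'],xs.min(),xs.max(),ys.min(),ys.max())
print(proj('side',[[.4673,.116,.005],[.597,.3026,.06]]))
im=env.camera('side'); hs=cv2.cvtColor(im,cv2.COLOR_RGB2HSV)
m=cv2.inRange(hs,(8,150,90),(22,255,255)); n,l,s,c=cv2.connectedComponentsWithStats(m)
print([(s[i].tolist(),c[i].round().tolist()) for i in range(1,n) if s[i,4]>12])
E
```

```text
0.53 [383.0, 152.5] 377 385 150 158
[[325.25946778 218.24102017]
 [380.98905219 156.50051419]]
[([377, 153, 8, 6, 36], [380.0, 156.0]), ([0, 350, 69, 50, 2613], [28.0, 378.0]), ([231, 370, 134, 30, 2852], [289.0, 388.0])]
```

>>> servo_tool(
  commands=[
    [0,0,-0.1,0,0,0,0.6],
    [0,0,-0.07,0,0,0,0.6],
    [0,0,-0.036,0,0,0,0.6],
    [0,0,-0.018,0,0,0,0.6],
    [0,0,0,0,0,0,0.6],
  ],
)

```text
t: 20.6
tcp_pos: [0.5962, 0.302, -0.0166]
eef_rot: [0.78, 0.626, -0.001, -0.0]
contact_force: [0.7, 0.7, -0.2]
gripper_width: 0.0227
gripper_force: 24.7
```

>>> servo_tool(
  commands=[
    [0,0,0,0,0,0,0.2],
    [0,0,0,0,0,0,0.2],
    [0,0,0.1,0,0,0,0.2],
    [0,0,0.14,0,0,0,0.1],
    [0,0,0,0,0,0,0.1],
  ],
)

```text
t: 21.1
tcp_pos: [0.6016, 0.3044, 0.05]
eef_rot: [0.779, 0.627, 0.006, 0.002]
contact_force: [0.5, -0.3, 0.9]
gripper_width: 0.0383
gripper_force: 0.0
```

>>> servo_tool(
  commands=[
    [-0.166,-0.0725,0,0,0,0,0.1],
    [-0.166,-0.0725,0,0,0,0,0.1],
    [-0.166,-0.0725,0,0,0,0,0.1],
    [-0.166,-0.0725,0,0,0,0,0.1],
    [0,0,0,0,0,0,0.1],
  ],
)

```text
t: 21.6
tcp_pos: [0.4198, 0.2267, 0.0396]
eef_rot: [0.779, 0.627, -0.007, -0.003]
contact_force: [0.7, 1.2, 0.4]
gripper_width: 0.0383
gripper_force: 0.0
```

>>> servo_tool(
  commands=[
    [0,0,-0.12,0,0,0,0.1],
    [0,0,-0.08,0,0,0,0.1],
    [0,0,-0.036,0,0,0,0.1],
    [0,0,-0.014,0,0,0,0.1],
    [0,0,0,0,0,0,0.1],
  ],
)

```text
t: 22.1
tcp_pos: [0.4311, 0.2302, -0.0191]
eef_rot: [0.779, 0.627, 0.0, -0.0]
contact_force: [0.4, -0.2, -0.5]
gripper_width: 0.0387
gripper_force: 0.0
```

```bash
python3 - <<'E'
from h import *
env.camera('side')
for n,z,b in(('thumb_nut',.01,None),('hex_nut',.008,None)):
  for r in env.trace(n,'side')[:2]:
    ys,xs=np.nonzero(r['mask']); print(n,r['confidence'],r['point'],xs.min(),xs.max(),ys.min(),ys.max(),topl('side',[[(xs.min()+xs.max())/2,(ys.min()+ys.max())/2]],z).round(3))
E
```

```text
hex_nut 0.59 [313.8, 187.7] 308 320 183 192 [[0.434 0.232 0.008]]
```

>>> servo_tool(
  commands=[
    [0.006,0.004,-0.006,0,0,0,0.1],
    [0,0,0,0,0,0,0.6],
    [0,0,0,0,0,0,0.6],
    [0,0,0,0,0,0,0.6],
    [0,0,0,0,0,0,0.6],
  ],
)

```text
t: 22.75
tcp_pos: [0.433, 0.2314, -0.0198]
eef_rot: [0.779, 0.627, 0.001, 0.0]
contact_force: [-0.8, 0.4, 5.9]
gripper_width: 0.0255
gripper_force: 24.5
```

>>> servo_tool(
  commands=[
    [0,0,0.06,0,0,0,0.6],
    [0,0,0.08,0,0,0,0.6],
    [0,0,0.1,0,0,0,0.6],
    [0,0,0,0,0,0,0.6],
  ],
)

```text
t: 23.15
tcp_pos: [0.4347, 0.2319, 0.0422]
eef_rot: [0.779, 0.627, 0.003, 0.001]
contact_force: [1.3, 0.3, -0.8]
gripper_width: 0.0254
gripper_force: 24.8
```

>>> servo_tool(
  commands=[
    [0.14,0.095,0,0,0,0,0.6],
    [0.14,0.095,0,0,0,0,0.6],
    [0.14,0.095,0,0,0,0,0.6],
    [0.14,0.095,0,0,0,0,0.6],
    [0.14,0.095,0,0,0,0,0.6],
  ],
)

```text
t: 23.65
tcp_pos: [0.6073, 0.3502, 0.0372]
eef_rot: [0.779, 0.627, -0.001, -0.0]
contact_force: [0.4, 1.0, -0.3]
gripper_width: 0.025
gripper_force: 24.8
```

>>> servo_tool(
  commands=[
    [0,0,0,0,0,0,0.6],
    [0,0,0,0,0,0,0.6],
    [0,0,-0.1,0,0,0,0.6],
  ],
)

```text
t: 23.95
tcp_pos: [0.609, 0.3505, 0.0172]
eef_rot: [0.779, 0.627, 0.003, 0.001]
contact_force: [0.6, 0.8, -0.0]
gripper_width: 0.0253
gripper_force: 24.8
```

>>> servo_tool(
  commands=[
    [0,0,-0.07,0,0,0,0.6],
    [0,0,-0.036,0,0,0,0.6],
    [0,0,-0.018,0,0,0,0.6],
    [0,0,0,0,0,0,0.6],
  ],
)

```text
t: 24.35
tcp_pos: [0.6062, 0.3493, -0.0163]
eef_rot: [0.779, 0.626, -0.001, -0.0]
contact_force: [-0.7, -0.0, -0.7]
gripper_width: 0.0256
gripper_force: 24.8
```

>>> servo_tool(
  commands=[
    [0,0,0,0,0,0,0.2],
    [0,0,0,0,0,0,0.2],
    [0,0,0.1,0,0,0,0.2],
    [0,0,0.16,0,0,0,0.2],
    [0,0,0.2,0,0,0,0.2],
  ],
)

```text
t: 24.85
tcp_pos: [0.605, 0.3488, 0.0966]
eef_rot: [0.779, 0.626, -0.003, -0.001]
contact_force: [0.2, 0.3, -0.2]
gripper_width: 0.034
gripper_force: 0.0
```

>>> servo_tool(
  commands=[
    [-0.16,-0.1,0.1,0,0,0,0.2],
    [-0.16,-0.1,0,0,0,0,0.2],
    [-0.16,-0.1,0,0,0,0,0.2],
    [-0.16,-0.1,0,0,0,0,0.2],
    [-0.1,0,0,0,0,0,0.2],
  ],
)

```text
t: 25.35
tcp_pos: [0.4211, 0.2488, 0.1212]
eef_rot: [0.78, 0.626, -0.002, -0.0]
contact_force: [-0.6, 0.6, 0.2]
gripper_width: 0.0343
gripper_force: 0.0
```

```bash
python3 - <<'E'
from h import *
a=env.camera('side')[:,:,::-1][130:320,330:480]; b=env.camera('top')[:,:,::-1][95:180,200:440]
a=cv2.resize(np.ascontiguousarray(a),None,fx=2.3,fy=2.3,interpolation=2); b=cv2.resize(np.ascontiguousarray(b),None,fx=1.8,fy=1.8,interpolation=2)
c=np.zeros((600,800,3),np.uint8); c[:a.shape[0],:a.shape[1]]=a; c[:b.shape[0],360:360+b.shape[1]]=b
y=cv2.resize(np.ascontiguousarray(env.camera('side')[:,:,::-1][145:190,350:410]),None,fx=7,fy=7,interpolation=2)
c[200:200+y.shape[0],370:370+y.shape[1]]=y
cv2.imwrite('pics/f.png',c)
for k,z in dict(marker_blue=.012,marker_red=.012,hex_nut=.014,thumb_nut=.012,offcut=.021,strip=.008,sanding_block=.032).items(): print(k,find(k,'top',z)[:2],find(k,'side',z)[:2])
E
```

```text
marker_blue [(0.65, [313.0, 129.0], [647, 137], [122, 14], 81.7), (0.17, [235.0, 149.0], [603, 328], [116, 102], 77.9)] [(0.7, [379.0, 165.0], [608, 348], [43, 29], 87.1), (0.53, [406.0, 213.0], [651, 138], [125, 13], 83.4)]
marker_red [(0.7, [310.0, 149.0], [596, 146], [129, 17], 83.0)] [(0.57, [388.0, 214.0], [600, 144], [122, 10], 79.8), (0.23, [386.0, 170.0], [604, 328], [149, 103], 76.3)]
hex_nut [(0.74, [315.0, 131.0], [647, 135], [124, 14], 80.7), (0.41, [230.0, 145.0], [605, 349], [24, 24], 0.9)] [(0.56, [385.0, 171.0], [604, 324], [140, 102], 78.4)]
thumb_nut [(0.46, [250.0, 149.0], [597, 302], [25, 19], 58.1)] []
offcut [(0.57, [388.0, 140.0], [621, -63], [87, 51], 78.0)] [(0.77, [404.0, 279.0], [622, -72], [99, 45], 77.3)]
strip [] [(0.85, [274.0, 253.0], [371, 0], [23, 172], 0.6), (0.65, [407.0, 216.0], [652, 142], [129, 13], 80.3)]
sanding_block [(0.77, [254.0, 264.0], [310, 280], [46, 57], 0.7)] [(0.72, [262.0, 179.0], [304, 232], [155, 78], 82.2)]
```

View pics/f.png

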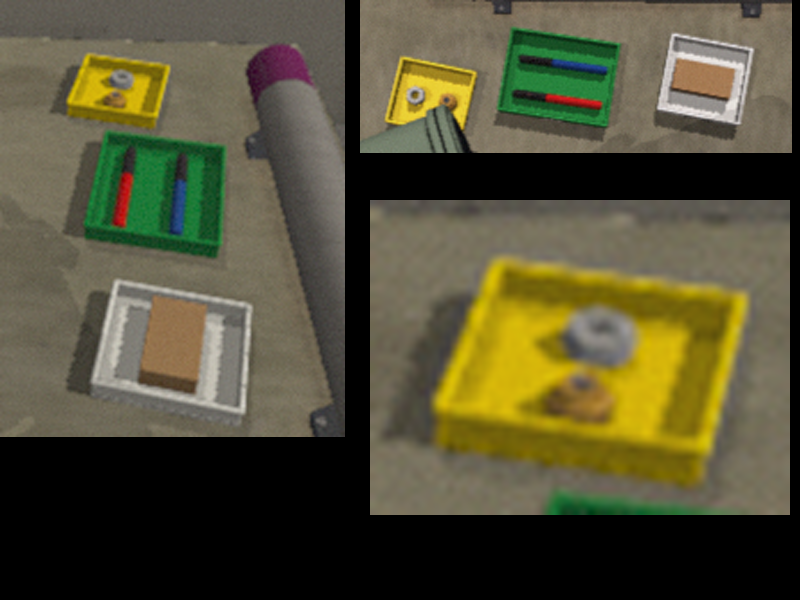

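The final composite shows all five items flat in the right trays, each clear of the others. Both nuts sit upright in the yellow tray: hex at (600,335), thumb nut at (582,397). I'm handing it in.

```bash
python3 -c "
from cell import env
print(env.finish_job())"
```

```text
the job is handed in; nothing more can be done
None
```

I sorted all five items and handed the job in at about 25 s of simulated time. In the last pictures each lay flat in its own tray, and neither the strip nor the sanding block was touched; no verdict came back from the hand-in.

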